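# Load the sealed core liners into the sloped push-back rack

## Robot

A 6-joint arm with a two-finger parallel gripper is mounted at the origin on a cart in front of the work surface, level with it; the furniture and walls round the work are solid. World frame = base frame: x ahead of the robot, y to its left, z up, the work surface at z = 0. Lengths are in m, angles in rad, forces in N, time in s.
With the tool pointing down it reaches from about 0.25 to 0.775 m from the base axis. Payload 4 kg.
Tool frame: the origin (TCP) lies between the finger pads; the fingertips stand 14 mm ahead of it and the grasp point (between the pads) lies 5 mm behind it (robot.tips_ahead is the distance from the TCP to the fingertips, in m); z points along the fingers, y is the direction in which the jaws open and shut (so a half turn about z gives the same grasp; the last joint's range is limited). The gripper opens to 94 mm and grips with 3 to 60 N. Pads are 16 mm wide; open, the fingers measure 119 mm over their backs; the gripper's body (75 mm by 177 mm) begins 78 mm behind the grasp point.
Start: joints at [-1.22, 0.087, 1.371, -0, 1.684, -0.103], TCP at [0.241, -0.494, 0.184] pointing down, gripper open.
Joint ranges: [-3.1, 3.1], [-0.76, 2.03], [0.27, 2.55], [-1.08, 4.22], [0.17, 2.65], [-2.57, 2.57]. Speed limits (rad/s): [2.79, 2.79, 3.14, 3.14, 3.14, 3.14].

## Interface

Orientations are given as [roll, pitch, yaw] about the fixed x, y, z axes, in that order (R = Rz(yaw) Ry(pitch) Rx(roll)).
In Python, from bench import robot, optics, job gives the robot as it stands.
- The arm moves only by the tool apply_moves, never from a script. Its argument "moves" is a list of rows, each a list of 3 entries, a list of its own where there are three numbers: the shift along the tool's x, y, z in cm, then the turn, a rotation vector about the tool's x, y, z in rad, then the opening, from 0 (shut) to 1 (fully open). In form: [[[tx, ty, tz], [rx, ry, rz], grip], ...]. A call has exactly 10 rows; each row is the pose to reach, as a shift and turn from the pose commanded when the call began, along the tool's axes at that moment; what a row does not reach only later rows make up. A row lasts 1/12 s, in which the tool goes at most 41.7 mm and 7.16 degrees, less where a joint would pass 70% of its speed; a pose out of reach is approached as far as the arm can. A call with a gripper value outside its range is refused whole. The fingers move at their own pace and stop on an object; the grip force is fixed at half the most. Time passes only in rows, so rows that repeat a pose let the fingers close, or fill a call up. It gives the time, the measured TCP pose, the force and the opening at its end, in the units of the state.
- robot.get_obs(): the state, without advancing time (a new reading comes with each control period).
- optics.snapshot(name): name is "side" or "top"; returns the picture (384x512x3 uint8, red, green, blue); there is no depth.
- optics.get_calibration(name): a dict with "fx", "fy", "cx", "cy" (pixels), "rvec" (rotation vector, rad) and "tvec" (3), from world to camera coordinates, as OpenCV has them. Camera axes: x right, y down, z forward; pixel columns grow to the right and rows downward; lengths in m; the calibration is good to about 2 mm. A picture is of the moment at which its call begins. get_calibration takes no time and is no camera call.
- job.close_job(): hands the job in, once; it reports no verdict.
The state is a dict: "time": time; "joint_positions": joint angles; "qvel": joint speeds; "joint_torque": joint torques, N m; "tool_pos": TCP position; "ee_rot": TCP orientation; "wrist_force": force on the tool from outside, world axes, zero at the start; "wrist_torque": the same for the moment, N m; "width": finger opening in m.
Only numpy, scipy, OpenCV 4.12 (cv2) and the standard library are available. Lean on these libraries where they do the work, as an engineer would, in place of code of your own. Each camera call takes 0.05 s, during which the arm holds its last target.

## Task

Three brass core liners lie waiting at the low front lip of the sloped three-gutter rack, and two of them are sealed with end caps. With the fingertips, nudge each of the two capped liners steadily up its own gutter, over the spring catch, until it lies at the top stop with the catch sprung up behind it so that it cannot roll back. Never grip, lift or flick a liner (the soil inside must stay undisturbed), leave the open uncapped liner waiting at the lip, and disturb nothing else on the bench.

Things in the scene. Friction and masses are not known exactly. Their poses are not given: they have to be found in the camera images.
- tray: Fixed tilted aluminium tray of the rack, low end to the robot. Three gutters 92 mm wide, middle lines at tray y = +95, 0, -95 mm, 3 mm partitions 16 mm high. Origin: floor of the middle gutter at the inner face of the front lip, 20 mm above the bench. Tray x runs up the gutters (10 degrees, 0.1745 rad, above level), y to the left across them, z square to the floor.
- lip (a point): Middle of the top edge of the front lip, at tray x = -1.5 mm: the lip is 3 mm thick, 7 mm high and runs along the low end of all three gutters. Nothing stands within 15 mm in front of it.
- stop (a point): Middle of the inner face of the top stop, on the floor, at tray x = 151 mm, y = 0: a plate 30 mm high across the top of all three gutters.
- core_1: Sealed core liner: brass tube, diameter 42 mm, with a black cap (diameter 45, 14 mm wide) on each end and a paper band; 88 mm long, 0.2 to 0.4 kg, lying across a gutter (which one varies). Origin at its centre, y along it. Waiting at the lip: centre at tray x 16, z 22.5 mm. Home: tray x 122 (back on the catch) to 128.5 mm (at the stop). Let go short of that, it rolls back.
- core_2: The other sealed core liner, the same in every way, in another gutter.
- open_liner: The liner that is not sealed: a plain open brass tube, 42 mm in diameter and 80 mm long, with no caps and nothing in it, waiting at the lip of the third gutter. Origin at its centre, y along its length. It is to be left where it is.
- catch_left (a joint): Spring catch of the left gutter (tray y = +95 mm): steel tongue 40 mm wide in the floor, hinged at tray x = 75 mm, sloping up away from the lip to a rolled end at x = 104 mm that stands 11 mm above the floor. 0 = up, 0.33 = flush, 0.38 = end of travel. A liner pushed uphill presses it down (about 1 N); it springs up behind the liner.
- catch_middle (a joint): The same catch in the middle gutter (tray y = 0).
- catch_right (a joint): The same catch in the right gutter (tray y = -95 mm).
- spare_cap: A loose spare end cap, black, 45 mm in diameter and 13 mm high, lying on the bench in front of the rack; origin at the middle of its underside. Bystander.
- moisture_tin: A loose open aluminium moisture tin, 60 mm in diameter and 26 mm high, on the bench in front of the rack; origin at the middle of its underside. Bystander.
- marker_pen: A loose marker pen, 135 mm long and 14 mm thick, on the bench in front of the rack; origin at the middle of its underside. Bystander.

How it is judged:
At the end, for the whole second after the job is handed in: Both capped liners rest square in their gutters between catch and top stop (centre at tray x 119 to 131 mm, within 0.12 rad), all catches are up (under 0.08), the open liner is within 10 mm of its start, cap and tin within 20 mm, pen within 30 mm (x of core_1 in the frame of tray between 0.119 and 0.131 m and z of core_1 in the frame of tray between 0.018 and 0.027 m and angle between the y axis of each of core_1, core_2 and the y axis of tray, either way round below 0.12 rad and linear speed of each of core_1, core_2 below 0.02 m/s and x of core_2 in the frame of tray between 0.119 and 0.131 m and z of core_2 in the frame of tray between 0.018 and 0.027 m and value of joint each of catch_left, catch_middle, catch_right below 0.08 rad and distance of open_liner from where it was at the start of the episode below 0.01 m and distance of each of spare_cap, moisture_tin from where it was at the start of the episode below 0.02 m and distance of marker_pen from where it was at the start of the episode below 0.03 m); the robot touches nothing.
It fails at once if a capped liner is lifted clear of its gutter (centre more than 42 mm above the tray floor) (z of any of core_1, core_2 in the frame of tray above 0.042 m).
It fails at once if a capped liner is flicked or jolted (faster than 0.6 m/s) (linear speed of any of core_1, core_2 above 0.6 m/s).
It fails at once if the open liner is moved more than 10 mm (distance of open_liner from where it was at the start of the episode above 0.01 m).
It fails at once if the spare cap or the tin is moved more than 20 mm, or the pen more than 30 mm (distance of any of spare_cap, moisture_tin from where it was at the start of the episode above 0.02 m or distance of marker_pen from where it was at the start of the episode above 0.03 m).
It also fails if it takes over 48 s, if anything falls off the work surface, if the arm or the gripper's body presses on something with over 40 N, if the wrist force passes 120 N, or if a joint passes its speed limit or range.

## Working session

There is one attempt and no reset: what is moved stays moved. The work goes in short steps, Python scripts to look and compute and a tool call to move; the robot and the scene stay as the last step left them, time stands still between calls to the robot, and variables do not carry over. Pictures are saved under pics/ and viewed, and the job is handed in when it is done.

Besides the shell and the picture viewer there is one more tool, called by a JSON object that holds its "fn" and its "kwargs". apply_moves: Moves the arm, as the interface text tells. Its arguments: {"type":"object","properties":{"moves":{"type":"array"}},"required":["moves"]}

```bash
mkdir -p pics; cat > h.py <<'E'
import numpy as np, cv2
from bench import robot, optics, job
def cal(n):
    c=optics.get_calibration(n); K=np.array([[c['fx'],0,c['cx']],[0,c['fy'],c['cy']],[0,0,1.]])
    return K,np.array(c['rvec'],float),np.array(c['tvec'],float)
def proj(n,P):
    K,r,t=cal(n); return cv2.projectPoints(np.array(P,float).reshape(-1,3),r,t,K,None)[0][:,0]
def ray(n,u,v):
    K,r,t=cal(n); R=cv2.Rodrigues(r)[0]; d=R.T@np.linalg.inv(K)@[u,v,1.]; return -R.T@t,d
def onz(n,u,v,z):
    o,d=ray(n,u,v); return o+d*(z-o[2])/d[2]
def save(n,f):
    im=optics.snapshot(n); cv2.imwrite('pics/'+f,cv2.cvtColor(im,cv2.COLOR_RGB2BGR)); return im
E
python3 - <<'E'
from h import *
save('top','t0.png');save('side','s0.png')
print(robot.get_obs()); print(optics.get_calibration('top'),optics.get_calibration('side'))
E
```

```text
{'time': 0.1, 'joint_positions': array([-1.22012919e+00,  8.78789200e-02,  1.37206895e+00, -3.15657670e-05,
        1.68359991e+00, -1.03126385e-01]), 'qvel': array([ 9.22087200e-04, -2.63044902e-03, -3.95640962e-03,  5.33600145e-04,
       -1.48458784e-04,  8.85651605e-05]), 'joint_torque': array([ 1.99160982e-03, -3.41252768e+01, -3.03301191e+01,  7.19994097e-02,
        3.04698281e-02, -1.07027633e-04]), 'tool_pos': array([ 0.2408984 , -0.49385106,  0.18303979]), 'ee_rot': array([-3.13964469e+00, -1.70061947e-04,  4.53789832e-01]), 'wrist_force': array([-0.07198698, -0.06498309,  0.67776021]), 'wrist_torque': array([-0.02709181,  0.00705997, -0.02404988]), 'width': 0.09384857910241183}
{'fx': 499.29711681875256, 'fy': 499.29711681875256, 'cx': 252.28616240812096, 'cy': 184.86235376197303, 'rvec': array([ 2.0739848 , -2.15755581,  0.22873641]), 'tvec': array([-0.04531108,  0.53687323,  0.92081369])} {'fx': 491.89172727797836, 'fy': 491.89172727797836, 'cx': 254.40343188604842, 'cy': 194.41012182609677, 'rvec': array([ 0.5272988 , -2.63851585,  1.25194181]), 'tvec': array([0.48761709, 0.23647693, 0.73171813])}
```

View pics/t0.png

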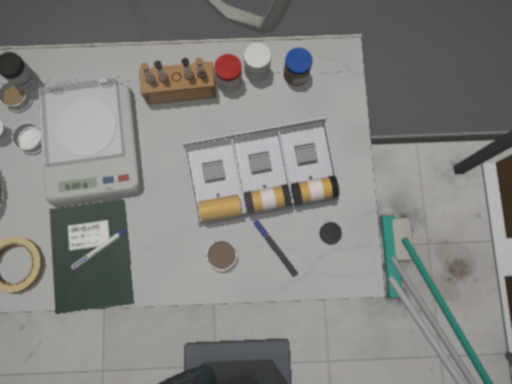

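View pics/s0.png

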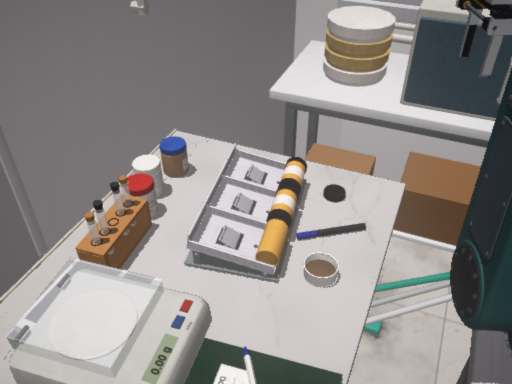

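The open liner is in the left gutter (top px ~220,207). The capped ones are in the middle (267,198) and right (315,190) gutters. The pen (275,247), tin (222,256) and cap (330,233) lie in front. I'll zoom in to measure the tray.

```bash
python3 - <<'E'
import cv2
t=cv2.imread('pics/t0.png')[105:285,175:355]; cv2.imwrite('pics/t0z.png',cv2.resize(t,(720,720)[:2] if 0 else (600,600),interpolation=cv2.INTER_CUBIC))
t=cv2.imread('pics/s0.png')[140:290,180:380]; cv2.imwrite('pics/s0z.png',cv2.resize(t,(800,600),interpolation=cv2.INTER_CUBIC))
E
```

```text
(no output)
```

View pics/t0z.png

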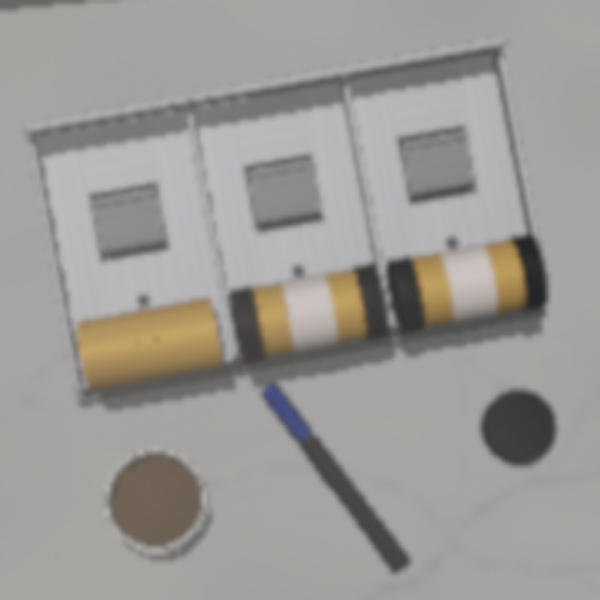

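View pics/s0z.png

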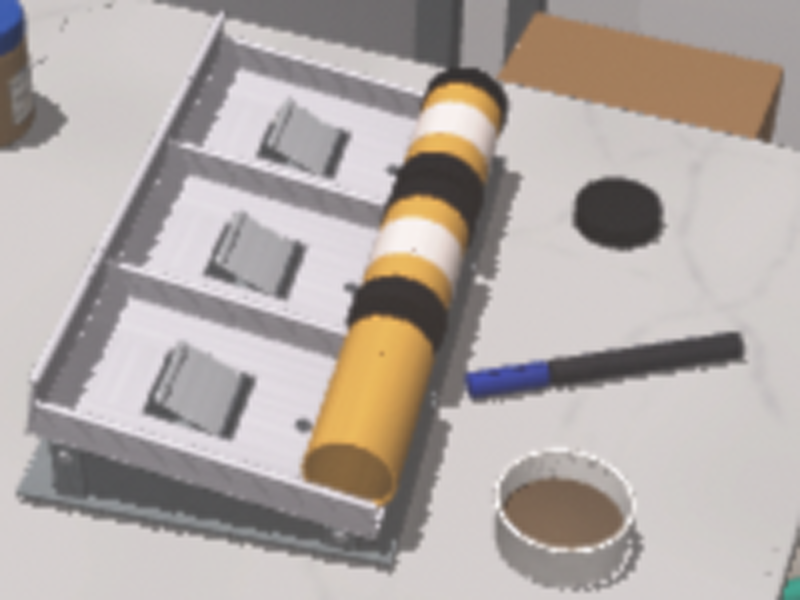

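```bash
cat > m.py <<'E'
from h import *
def tri(a,b):
    o1,d1=ray('top',*a);o2,d2=ray('side',*b)
    s=np.linalg.lstsq(np.c_[d1,-d2],o2-o1,rcond=None)[0]
    p,q=o1+s[0]*d1,o2+s[1]*d2
    return (p+q)/2,np.linalg.norm(p-q)
T=lambda u,v:(175+u/3.3333,105+v/3.3333)
S=lambda u,v:(180+u/4,140+v/4)
E
python3 - <<'E'
from m import *
for n,a,b in [('stopL',T(32,132),S(32,385)),('stopR',T(500,47),S(222,15)),('midband',T(312,313),S(417,238)),('rband',T(471,283),S(455,122)),
 ('hole L',T(143,300),S(303,426)),('hole m',T(298,271),S(350,287)),('hole r',T(452,243),S(393,170))]:
    print(n,*[np.round(x,4) for x in tri(a,b)])
for n,p,z in [('tin',T(155,499),.026),('cap',T(518,427),.013),('penTip',T(270,388),.007),('penEnd',T(402,565),.007)]:
    print(n,np.round(onz('top',*p,z),4))
E
```

```text
stopL [0.6204 0.0639 0.0686] 0.0051
stopR [ 0.6593 -0.2143  0.0759] 0.004
midband [ 0.5065 -0.0964  0.0623] 0.0041
rband [ 0.5205 -0.1899  0.0616] 0.0038
hole L [0.5238 0.0032 0.0255] 0.0017
hole m [ 0.5382 -0.0909  0.0262] 0.0024
hole r [ 0.5518 -0.1853  0.0255] 0.002
tin [ 0.4036 -0.001   0.026 ]
cap [ 0.4388 -0.2195  0.013 ]
penTip [ 0.4691 -0.0716  0.007 ]
penEnd [ 0.3602 -0.1456  0.007 ]
```

```bash
cat > tr.py <<'E'
from m import *
YAW=0.147;O=np.array([.4964,-.0965,.02])
def Rt():
    return cv2.Rodrigues(np.array([0,0,YAW]))[0]@cv2.Rodrigues(np.array([0,-.1745,0]))[0]
def W(p): return O+Rt()@(np.array(p)/1000.)
E
python3 - <<'E'
from tr import *
print(onz('top',*T(312,313),.045),W([16,0,22.5]),onz('top',*T(471,283),.045),W([16,-95,22.5]))
for im,Fi,n in [('t0z',lambda q:(q-[175,105])*3.3333,'top'),('s0z',lambda q:(q-[180,140])*4,'side')]:
    I=cv2.imread(f'pics/{im}.png')
    for p in [(151,142,30),(151,-142,30),(151,-47.5,0),(151,47.5,0),(151,0,0),(16,0,22.5),(16,-95,22.5),(16,95,22.5),(-1.5,142,7),(-1.5,-142,7),(-1.5,47,16),(75,-20,0),(75,20,0),(75,115,0),(75,75,0),(75,-115,0),(104,-20,11),(104,20,11),(104,115,11)]:
        q=Fi(proj(n,W(p))[0]); cv2.drawMarker(I,tuple(int(a) for a in q),(0,0,255),0,12,1)
    cv2.imwrite(f'pics/{im}_o.png',I)
E
```

```text
[ 0.50749831 -0.09755313  0.045     ] [ 0.50812285 -0.09476422  0.04493616] [ 0.52184942 -0.19256164  0.045     ] [ 0.52203761 -0.18873964  0.04493616]
```

View pics/t0z_o.png

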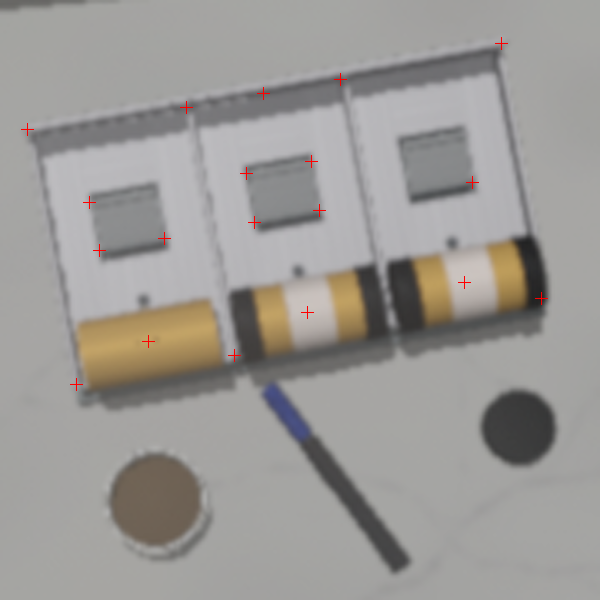

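View pics/s0z_o.png

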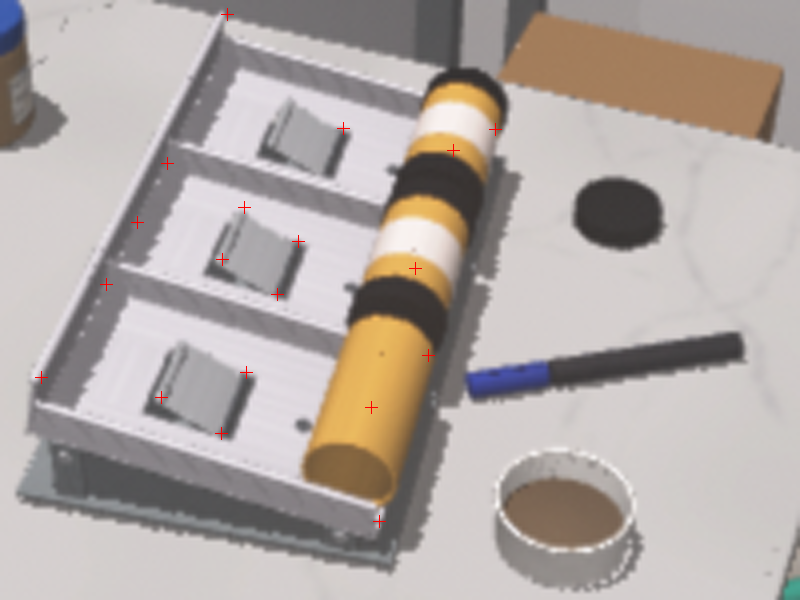

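Overlaid model points agree to about 2–4 mm, so I'm shifting the origin to (0.4945, -0.098). The plan is to tilt the tool with the tray, set the jaws about 40 mm apart along tray y, and push with both fingertips. The right-hand liner goes first.

```bash
sed -i 's/^YAW.*/YAW=0.147;O=np.array([.4945,-.098,.02])/' tr.py; cat > mv.py <<'E'
from tr import *
from scipy.spatial.transform import Rotation as R
def cur():
    o=robot.get_obs(); return o,np.array(o['tool_pos']),R.from_euler('xyz',o['ee_rot'])
def des(tip): # tip pos in tray mm -> TCP world, rot
    Rd=R.from_matrix(Rt())*R.from_euler('x',np.pi)
    return W(np.array(tip)+[0,0,14.]),Rd
def to(tip):
    o,p,r=cur(); P,Rd=des(tip)
    return np.round(r.inv().apply(P-p)*100,2),np.round((r.inv()*Rd).as_rotvec(),3)
def st():
    o,p,r=cur(); tip=(Rt().T@(p-O))*1000-[0,0,14]
    print('t',round(o['time'],2),'tip tray',np.round(tip,1),'rotErr',np.round((r.inv()*des([0,0,0])[1]).as_rotvec(),3),'F tray',np.round(Rt().T@o['wrist_force'],1),'w',round(o['width'],4))
E
python3 - <<'E'
from mv import *
st(); print(to([-30,-95,90]),des([-30,-95,90])[0])
E
```

```text
t 0.1 tip tray [-275.9 -354.4  200.2] rotErr [-0.029  0.173  0.306] F tray [ 0.  -0.1  0.7] w 0.0938
(array([ 32.74, -16.83,   6.62]), array([-0.029,  0.173,  0.306])) [ 0.46132769 -0.19894751  0.11721213]
```

{"fn": "apply_moves", "kwargs": {"moves": [[[3.3,-1.7,0.5],[-0.003,0.017,0.03],0.43],[[6.5,-3.4,1],[-0.006,0.035,0.06],0.43],[[9.8,-5,1.5],[-0.009,0.052,0.09],0.43],[[13.1,-6.7,2],[-0.012,0.07,0.12],0.43],[[16.4,-8.4,2.5],[-0.015,0.087,0.15],0.43],[[19.6,-10.1,3.2],[-0.018,0.104,0.18],0.43],[[22.9,-11.8,4],[-0.02,0.12,0.21],0.43],[[26.2,-13.5,4.8],[-0.023,0.14,0.245],0.43],[[29.5,-15.2,5.7],[-0.026,0.155,0.275],0.43],[[32.7,-16.8,6.6],[-0.029,0.173,0.306],0.43]]}}

```text
time: 0.93
tool_pos: [0.4619, -0.1982, 0.1174]
ee_rot: [3.14, -0.175, 0.146]
wrist_force: [-0.0, -1.4, 0.3]
width: 0.0409
```

```bash
python3 - <<'E'
from mv import *
st(); save('top','t1.png');save('side','s1.png'); print(to([-25,-95,40]),to([-25,-95,13]))
print(proj('side',W([-30,-95,90])),proj('top',W([-30,-95,90])))
E
```

```text
t 0.93 tip tray [-29.3 -94.3  90.1] rotErr [ 0.002 -0.001 -0.001] F tray [-0.2 -1.4  0.3] w 0.0409
(array([0.46, 0.4 , 4.83]), array([-0.003,  0.002,  0.005])) (array([0.46, 0.41, 7.53]), array([-0.003,  0.002,  0.005]))
[[325.03051591 157.45618224]] [[325.80209209 214.5548339 ]]
```

View pics/t1.png

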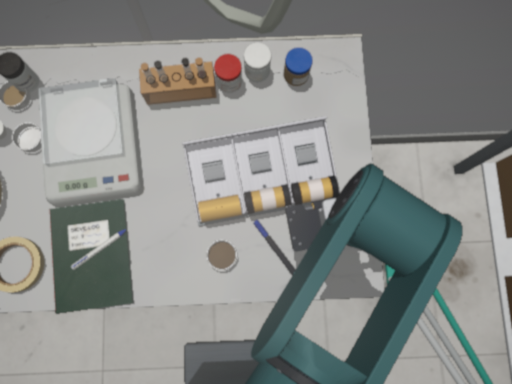

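View pics/s1.png

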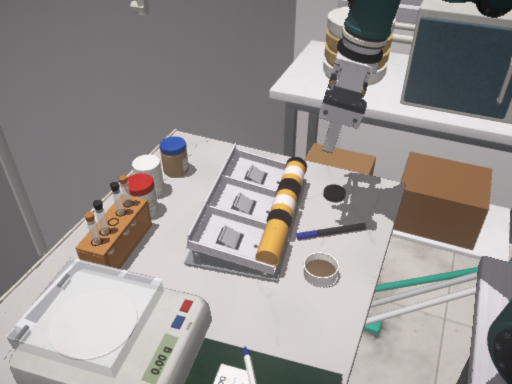

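The gripper is poised in front of the right gutter (side px ~331,148) and everything is in place. Descending behind the liner.

{"fn": "apply_moves", "kwargs": {"moves": [[[0,0,1],[0,0,0],0.43],[[0,0,2],[0,0,0],0.43],[[0,0,3],[0,0,0],0.43],[[0.1,0,4],[0,0,0],0.43],[[0.2,0,5],[0,0,0],0.43],[[0.3,0,6],[0,0,0],0.43],[[0.3,0,6.7],[0,0,0],0.43],[[0.3,0,7.3],[0,0,0],0.43],[[0.3,0,7.6],[0,0,0],0.43],[[0.3,0,7.6],[0,0,0],0.43]]}}

```text
time: 1.87
tool_pos: [0.477, -0.1976, 0.0428]
ee_rot: [3.14, -0.174, 0.147]
wrist_force: [0.3, 0.7, 1.0]
width: 0.04
```

```bash
python3 - <<'E'
from mv import *
st(); i=save('side','s2.png')
t=i[130:280,220:420,::-1]; cv2.imwrite('pics/s2z.png',cv2.resize(t,(800,600),interpolation=cv2.INTER_CUBIC))
E
```

```text
t 1.87 tip tray [-27.4 -95.9  14. ] rotErr [0.001 0.001 0.   ] F tray [0.6 0.6 0.9] w 0.04
```

View pics/s2z.png

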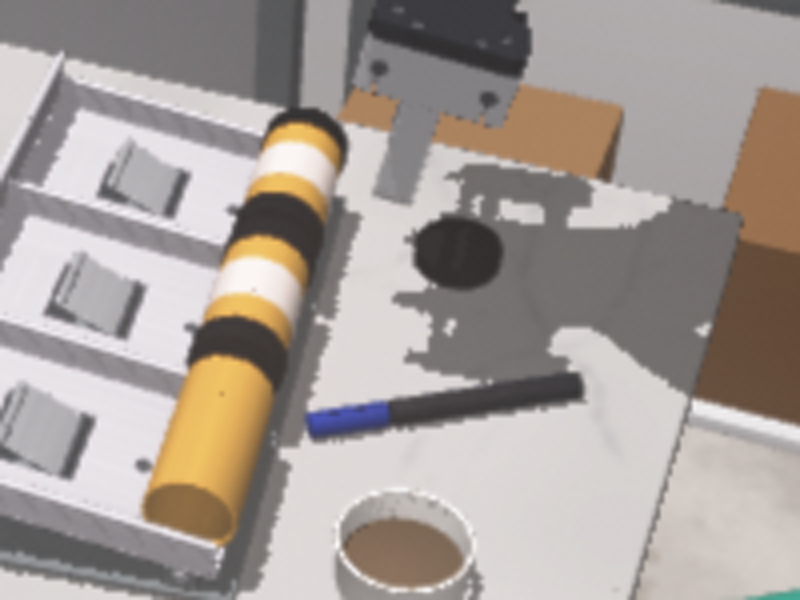

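Fingertips sit behind the right liner with about a 1–2 cm gap. Now pushing steadily.

{"fn": "apply_moves", "kwargs": {"moves": [[[0.5,0,0],[0,0,0],0.43],[[0.9,0,0],[0,0,0],0.43],[[1.2,0,0],[0,0,0],0.43],[[1.5,0,0],[0,0,0],0.43],[[1.9,0,0],[0,0,0],0.43],[[2.3,0,0],[0,0,0],0.43],[[2.8,0,0],[0,0,0],0.43],[[3.3,0,0],[0,0,0],0.43],[[3.8,0,0],[0,0,0],0.43],[[4.3,0,0],[0,0,0],0.43]]}}

```text
time: 2.75
tool_pos: [0.5198, -0.1915, 0.0513]
ee_rot: [3.139, -0.175, 0.147]
wrist_force: [-0.2, -0.1, 0.4]
width: 0.0403
```

```bash
cat > look.py <<'E'
import sys
from mv import *
n=sys.argv[1]
st(); i=save('side',f's{n}.png')
t=i[130:280,180:380,::-1]; cv2.imwrite(f'pics/s{n}z.png',cv2.resize(t,(800,600),interpolation=cv2.INTER_CUBIC))
E
python3 look.py 3
```

```text
t 2.75 tip tray [ 16.6 -96.2  14.9] rotErr [ 0.002 -0.     0.   ] F tray [-0.1 -0.1  0.5] w 0.0403
```

View pics/s3z.png

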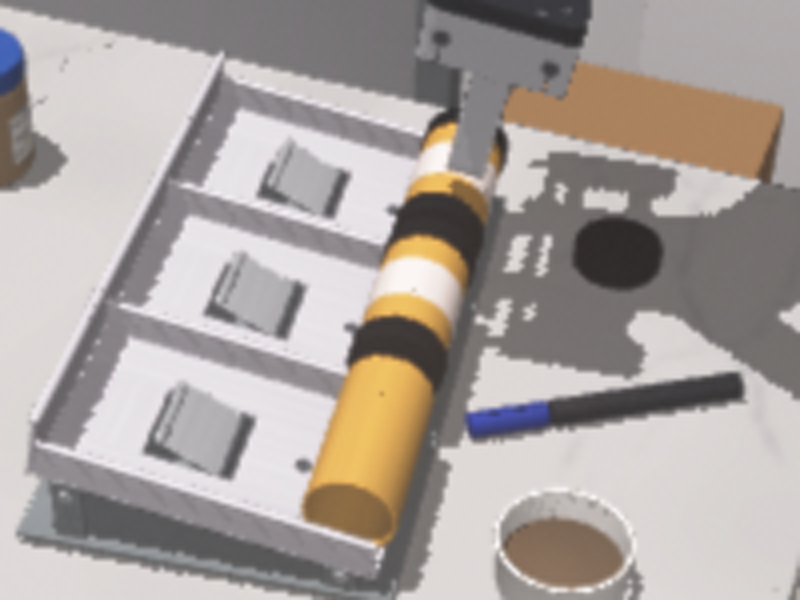

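```bash
python3 - <<'E'
from mv import *
for p in [(16.6,-70,15),(16.6,-122,15),(8.6,-70,15),(24.6,-70,15),(16.6,-70,55)]: print(p,(proj('side',W(p))[0]-[180,130])*4)
save('top','t3.png')
E
```

```text
(16.6, -70, 15) [444.27124953 229.76714661]
(16.6, -122, 15) [463.43460648 169.44527568]
(8.6, -70, 15) [459.67753682 234.31156707]
(24.6, -70, 15) [428.8855637  225.22880301]
(16.6, -70, 55) [461.7258852  168.36155248]
```

View pics/t3.png

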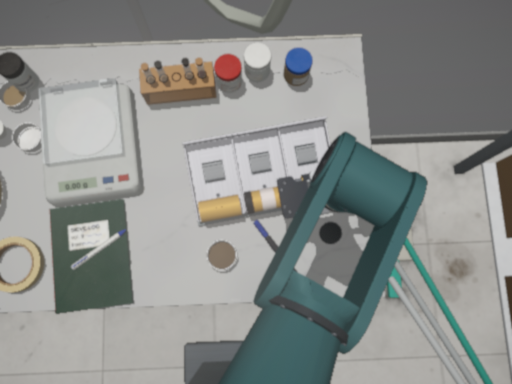

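```bash
python3 - <<'E'
from mv import *
print(robot.tips_ahead,[a for a in dir(robot) if a[0]!='_'])
i=cv2.imread('pics/t3.png')[130:260,220:400]; cv2.imwrite('pics/t3z.png',cv2.resize(i,(800,578),interpolation=cv2.INTER_CUBIC))
i=cv2.imread('pics/s3.png')[100:220,250:400]; cv2.imwrite('pics/s3y.png',cv2.resize(i,(750,600),interpolation=cv2.INTER_CUBIC))
E
```

```text
0.014 ['IKError', 'get_obs', 'tips_ahead']
```

View pics/t3z.png

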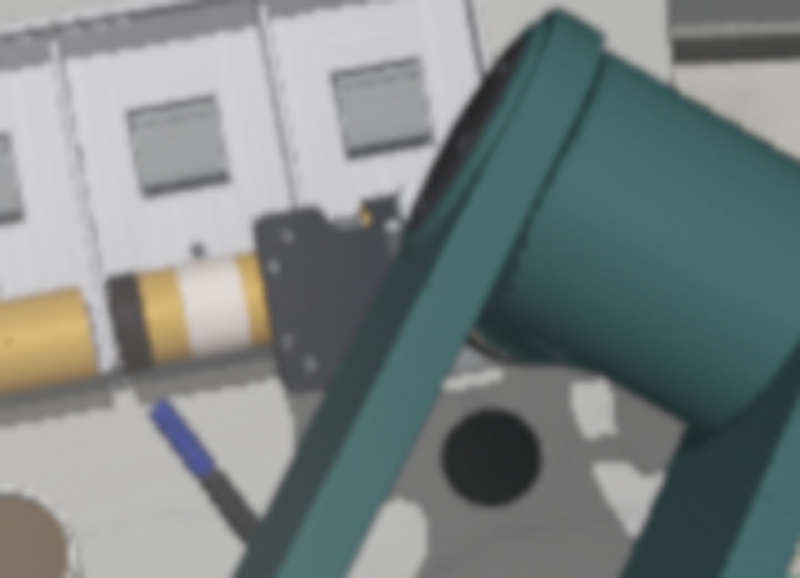

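View pics/s3y.png

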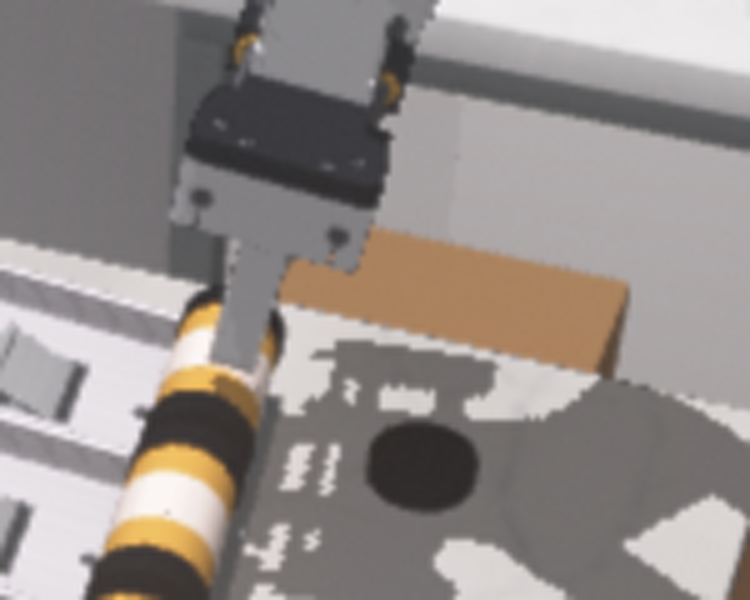

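```bash
python3 - <<'E'
from mv import *
for n in('top','side'): print(n,ray(n,0,0)[0])
for z in (112,140,152,180):
  for x in (54.1,-20.9):
    q=proj('top',W([x,-96+88.5,z]))[0]; s=proj('side',W([x,-96+88.5,z]))[0]
    print(z,x,(q-[220,130])*4.444,(s-[250,100])*5)
E
```

```text
top [ 0.33424701 -0.05425163  1.01169141]
side [0.28516308 0.5726162  0.64799375]
112 54.1 [229.25106709 211.41219319] [128.26455449 309.72126241]
112 -20.9 [263.46768762 394.73735701] [331.72221335 368.99260533]
140 54.1 [234.64689211 207.82355067] [143.6600952  247.01614105]
140 -20.9 [269.98434404 397.07433121] [351.62132842 307.11265192]
152 54.1 [237.06756392 206.213616  ] [150.4620682  219.31210971]
152 -20.9 [272.90816687 398.12285948] [360.41497299 279.76719889]
180 54.1 [242.98895936 202.27542835] [166.83461112 152.62771647]
180 -20.9 [280.06120637 400.68805053] [381.5863709 213.9308483]
```

```bash
python3 - <<'E'
from mv import *
r=R.from_euler('xyz',[-3.1396,0,.4538])
for z in(0.014,-0.026):
  for y in(-.053,.053): print(z,y,proj('side',np.array([.2409,-.4939,.183])+r.apply([0,y,z])))
i=cv2.imread('pics/s0.png')[0:120,392:512]; cv2.imwrite('pics/s0y.png',cv2.resize(i,(600,600),interpolation=cv2.INTER_CUBIC))
E
```

```text
0.014 -0.053 [[477.87969887  93.21949114]]
0.014 0.053 [[458.33417094  70.79671312]]
-0.026 -0.053 [[483.5003519   75.10244231]]
-0.026 0.053 [[463.0595061   53.54619649]]
```

View pics/s0y.png

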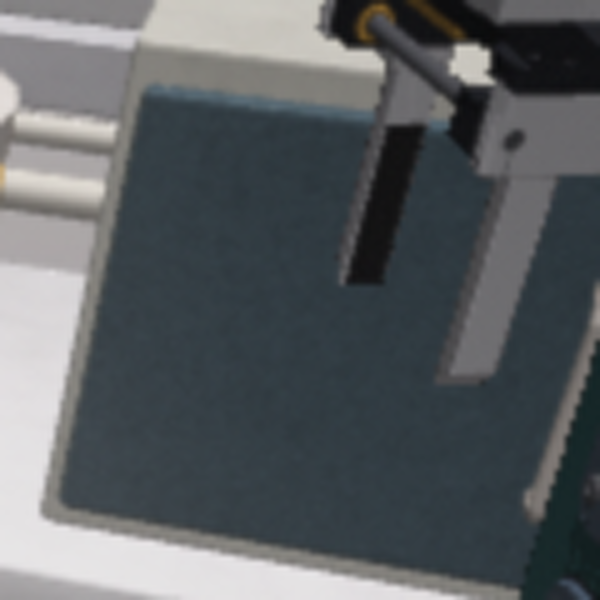

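The pictures disagree with the stated tip offset. In both the start view and this one, the tips are about 40 mm higher than the state plus 14 mm implies: near tip seen at (485,76), expected (478,93), and a tip offset of -26 mm fits. Force is zero and the liner hasn't moved, so I was passing above it. I'll adopt the measured offset, back off, and descend while watching.

{"fn": "apply_moves", "kwargs": {"moves": [[[-0.6,0,0],[0,0,0],0.43],[[-1.2,0,0],[0,0,0],0.43],[[-1.8,0,0],[0,0,0],0.43],[[-2.4,0,0],[0,0,0],0.43],[[-3,0,0],[0,0,0],0.43],[[-3.6,0,0],[0,0,0],0.43],[[-4.2,0,0],[0,0,0],0.43],[[-4.6,0,0],[0,0,0],0.43],[[-4.6,0,1],[0,0,0],0.43],[[-4.6,0,2],[0,0,0],0.43]]}}

```text
time: 3.68
tool_pos: [0.4784, -0.1983, 0.0236]
ee_rot: [3.138, -0.176, 0.147]
wrist_force: [0.6, 0.8, -0.8]
width: 0.0402
```

```bash
sed -i 's/\[0,0,14\.\]/[0,0,-25.]/; s/\[0,0,14\]/[0,0,-25]/' mv.py; python3 look.py 4;  python3 - <<'E'
from mv import *
o,p,r=cur()
for y in(-.026,.026):print((proj('side',p+r.apply([0,y,-.025]))-[180,130])*4)
E
```

```text
t 3.68 tip tray [-29.5 -96.8  33.9] rotErr [ 0.004 -0.002 -0.   ] F tray [ 0.5  0.7 -0.9] w 0.0402
[[544.60180701 233.93162436]]
[[560.1976438  172.56081221]]
```

View pics/s4z.png

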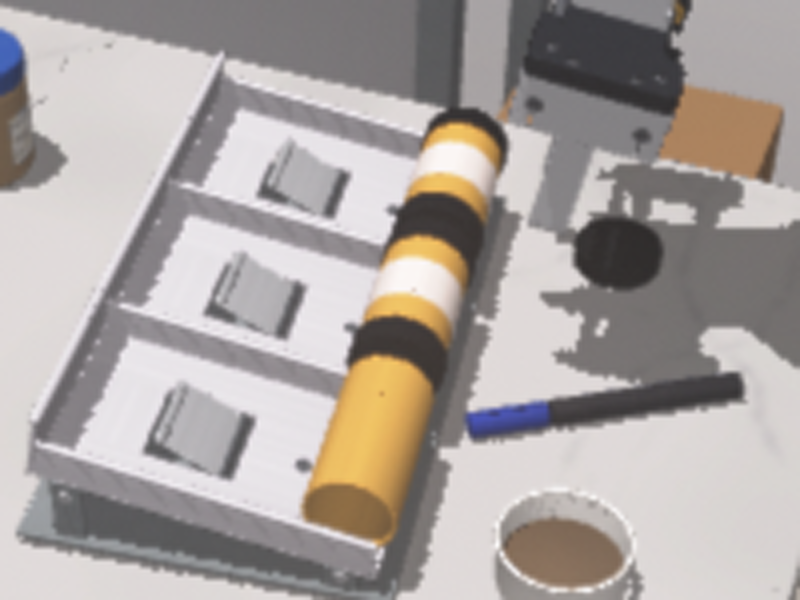

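The tip is seen at (550,230) and predicted at (545,234), so the corrected offset holds. Lowering 20 mm and easing into contact.

{"fn": "apply_moves", "kwargs": {"moves": [[[0,0,0.7],[0,0,0],0.43],[[0,0,1.4],[0,0,0],0.43],[[0,0,2],[0,0,0],0.43],[[0,0,2],[0,0,0],0.43],[[0.4,0,2],[0,0,0],0.43],[[0.8,0,2],[0,0,0],0.43],[[1.2,0,2],[0,0,0],0.43],[[1.5,0,2],[0,0,0],0.43],[[1.8,0,2],[0,0,0],0.43],[[2.2,0,2],[0,0,0],0.43]]}}

```text
time: 4.57
tool_pos: [0.5027, -0.1943, 0.0079]
ee_rot: [3.139, -0.174, 0.147]
wrist_force: [-1.4, -0.4, 0.4]
width: 0.0403
```

```bash
python3 look.py 5
```

```text
t 4.57 tip tray [ -8.  -96.5  14.1] rotErr [0.003 0.001 0.   ] F tray [-1.3 -0.2  0.6] w 0.0403
```

View pics/s5z.png

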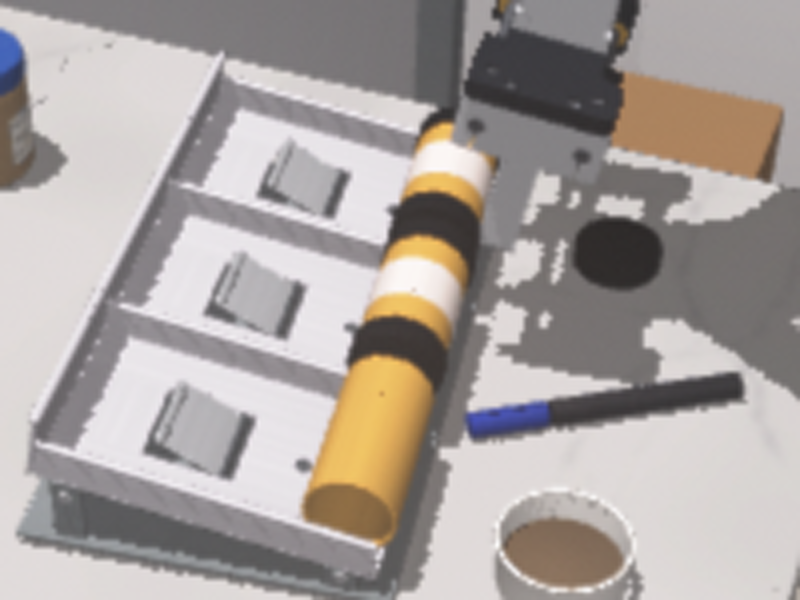

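The right liner has just started moving, with the finger at its rear and about 1.3 N. Continuing.

{"fn": "apply_moves", "kwargs": {"moves": [[[0.5,0,0],[0,0,0],0.43],[[1,0,0],[0,0,0],0.43],[[1.5,0,0],[0,0,0],0.43],[[2,0,0],[0,0,0],0.43],[[2.5,0,0],[0,0,0],0.43],[[3,0,0],[0,0,0],0.43],[[3.5,0,0],[0,0,0],0.43],[[4,0,0],[0,0,0],0.43],[[4.5,0,0],[0,0,0],0.43],[[5,0,0],[0,0,0],0.43]]}}

```text
time: 5.45
tool_pos: [0.552, -0.1868, 0.0164]
ee_rot: [3.139, -0.175, 0.147]
wrist_force: [-1.3, 0.2, -0.4]
width: 0.0403
```

```bash
python3 look.py 6
```

```text
t 5.45 tip tray [ 42.6 -96.3  13.8] rotErr [ 0.002 -0.     0.   ] F tray [-1.3  0.4 -0.2] w 0.0403
```

View pics/s6z.png

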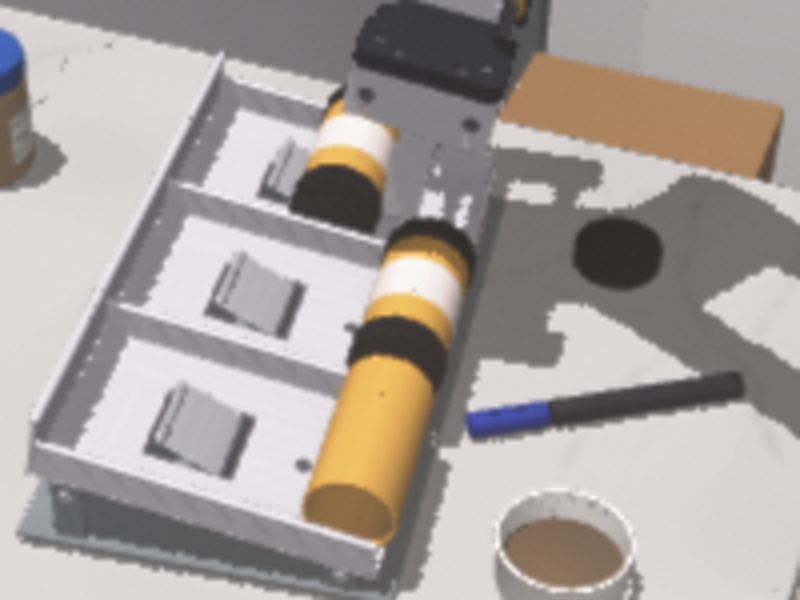

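{"fn": "apply_moves", "kwargs": {"moves": [[[0.5,0,0],[0,0,0],0.43],[[1,0,0],[0,0,0],0.43],[[1.5,0,0],[0,0,0],0.43],[[2,0,0],[0,0,0],0.43],[[2.5,0,0],[0,0,0],0.43],[[3,0,0],[0,0,0],0.43],[[3.5,0,0],[0,0,0],0.43],[[4,0,0],[0,0,0],0.43],[[4.4,0,0],[0,0,0],0.43],[[4.8,0,0],[0,0,0],0.43]]}}

```text
time: 6.33
tool_pos: [0.5989, -0.1799, 0.0249]
ee_rot: [3.139, -0.175, 0.147]
wrist_force: [-0.4, 0.1, 0.0]
width: 0.0405
```

```bash
python3 look.py 7
```

```text
t 6.33 tip tray [ 90.8 -96.3  13.9] rotErr [ 0.002 -0.001  0.   ] F tray [-0.4  0.1  0.1] w 0.0405
```

View pics/s7z.png

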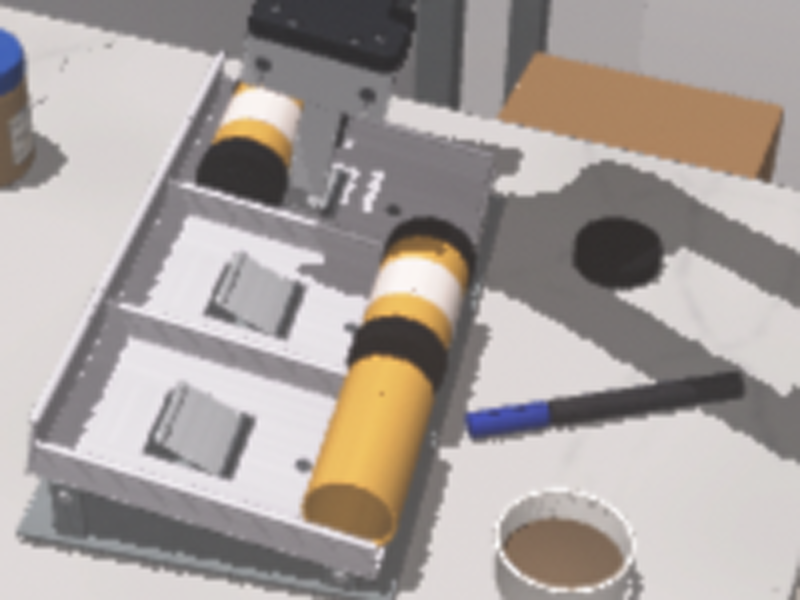

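{"fn": "apply_moves", "kwargs": {"moves": [[[0.1,0,0],[0,0,0],0.43],[[0.2,0,0],[0,0,0],0.43],[[0.3,0,0],[0,0,0],0.43],[[0.4,0,0],[0,0,0],0.43],[[0.5,0,0],[0,0,0],0.43],[[0.6,0,0],[0,0,0],0.43],[[0.6,0,0],[0,0,0],0.43],[[0.6,0,0],[0,0,0],0.43],[[0.6,0,0],[0,0,0],0.43],[[0.6,0,0],[0,0,0],0.43]]}}

```text
time: 7.22
tool_pos: [0.6043, -0.1791, 0.0259]
ee_rot: [3.139, -0.175, 0.147]
wrist_force: [-0.1, -0.8, 0.6]
width: 0.0405
```

```bash
python3 look.py 8
```

```text
t 7.22 tip tray [ 96.3 -96.3  14. ] rotErr [ 0.002 -0.001  0.   ] F tray [-0.1 -0.7  0.6] w 0.0405
```

View pics/s8z.png

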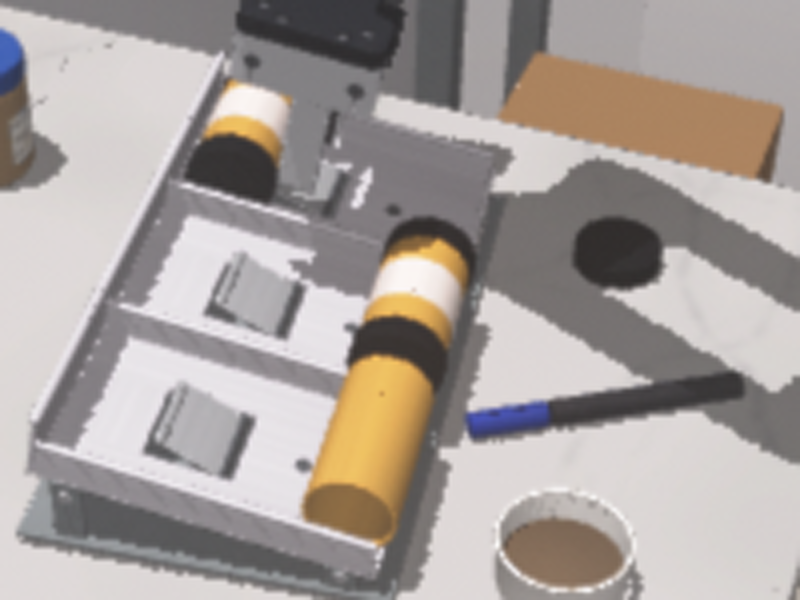

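{"fn": "apply_moves", "kwargs": {"moves": [[[0.05,0,0],[0,0,0],0.43],[[0.1,0,0],[0,0,0],0.43],[[0.15,0,0],[0,0,0],0.43],[[0.2,0,0],[0,0,0],0.43],[[0.25,0,0],[0,0,0],0.43],[[0.25,0,0],[0,0,0],0.43],[[0.25,0,0],[0,0,0],0.43],[[0.25,0,0],[0,0,0],0.43],[[0.25,0,0],[0,0,0],0.43],[[0.25,0,0],[0,0,0],0.43]]}}

```text
time: 8.1
tool_pos: [0.6065, -0.1788, 0.0262]
ee_rot: [3.139, -0.175, 0.147]
wrist_force: [-2.0, 0.4, 1.2]
width: 0.0404
```

```bash
python3 look.py 9
```

```text
t 8.1 tip tray [ 98.5 -96.3  13.9] rotErr [ 0.002 -0.     0.   ] F tray [-1.7  0.7  1.5] w 0.0404
```

View pics/s9z.png

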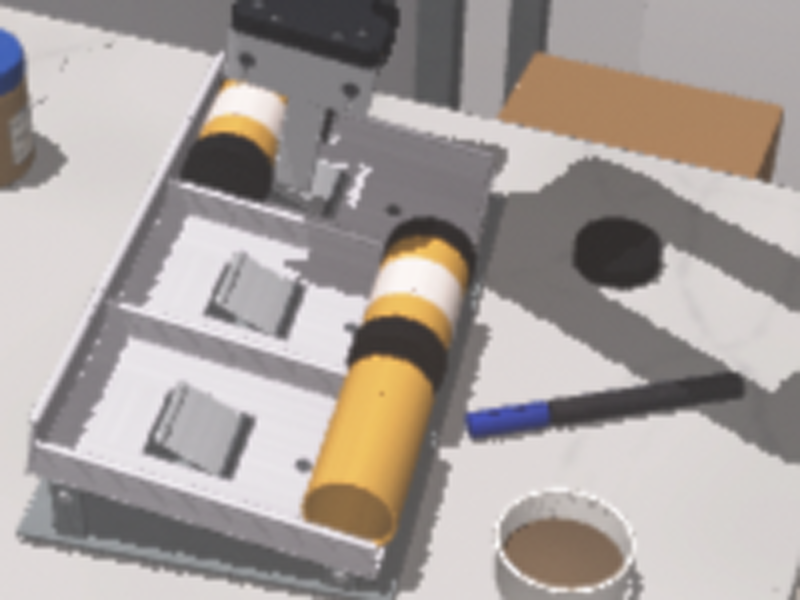

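The catch (325,185) seems to be up behind the liner and the liner is near the stop. Easing back to see whether it is held.

{"fn": "apply_moves", "kwargs": {"moves": [[[-0.1,0,0],[0,0,0],0.43],[[-0.2,0,0],[0,0,0],0.43],[[-0.3,0,0],[0,0,0],0.43],[[-0.4,0,0],[0,0,0],0.43],[[-0.5,0,0],[0,0,0],0.43],[[-0.7,0,0],[0,0,0],0.43],[[-0.9,0,0],[0,0,0],0.43],[[-1.2,0,0],[0,0,0],0.43],[[-1.5,0,0],[0,0,0],0.43],[[-1.7,0,0],[0,0,0],0.43]]}}

```text
time: 8.98
tool_pos: [0.5895, -0.1812, 0.0231]
ee_rot: [3.139, -0.174, 0.147]
wrist_force: [-0.1, -0.0, 0.4]
width: 0.0408
```

```bash
python3 look.py 10
```

```text
t 8.98 tip tray [ 81.  -96.3  13.8] rotErr [0.002 0.    0.   ] F tray [ 0.  -0.   0.4] w 0.0408
```

View pics/s10z.png

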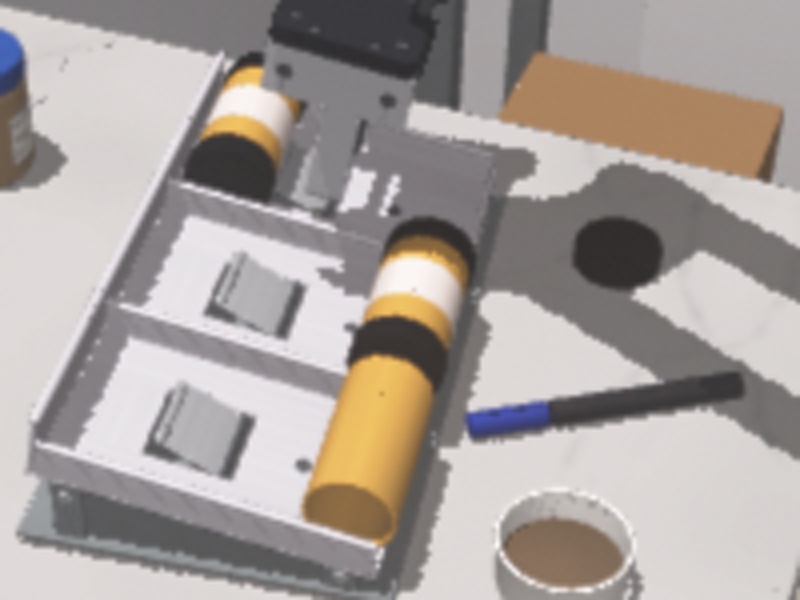

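The right liner has settled back on the raised catch and stays there. Lifting clear and moving to the middle gutter.

{"fn": "apply_moves", "kwargs": {"moves": [[[0,0,-2],[0,0,0],0.43],[[0,0,-4],[0,0,0],0.43],[[0,0,-6],[0,0,0],0.43],[[0,0,-8],[0,0,0],0.43],[[-2,-1.5,-8],[0,0,0],0.43],[[-4,-3,-8],[0,0,0],0.43],[[-6,-5,-8],[0,0,0],0.43],[[-8,-7,-8],[0,0,0],0.43],[[-10,-8.6,-8],[0,0,0],0.43],[[-11,-9.6,-8],[0,0,0],0.43]]}}

```text
time: 9.87
tool_pos: [0.4525, -0.1026, 0.0819]
ee_rot: [3.14, -0.173, 0.147]
wrist_force: [-0.6, 1.0, -0.5]
width: 0.0403
```

```bash
python3 look.py 11; python3 - <<'E'
from mv import *
i=save('top','t11.png')
E
```

```text
t 9.87 tip tray [-30.8   1.6  93.3] rotErr [0.001 0.001 0.   ] F tray [-0.5  1.1 -0.4] w 0.0403
```

View pics/s11z.png

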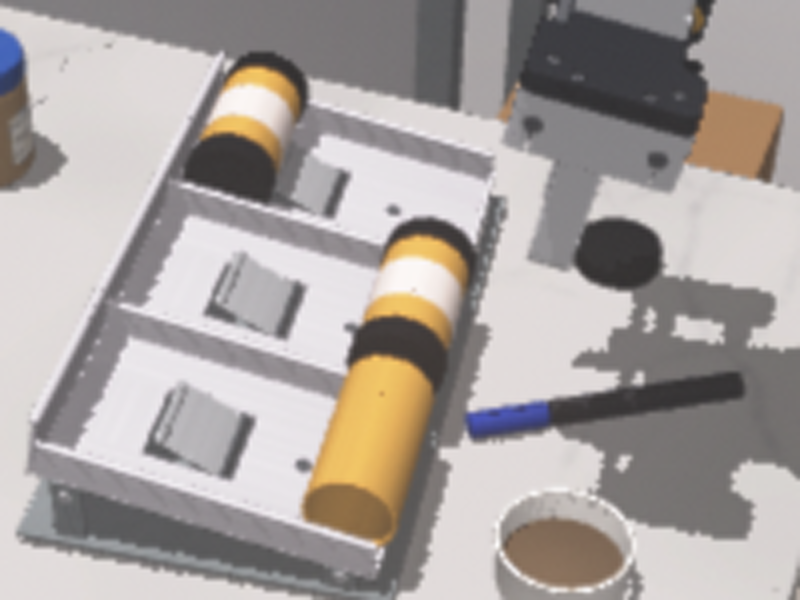

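View pics/t11.png

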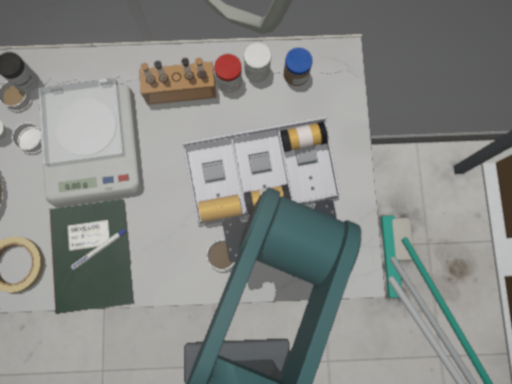

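The right liner lies square against catch and stop. Descending behind the middle liner.

{"fn": "apply_moves", "kwargs": {"moves": [[[0,0.1,1],[0,0,0],0.43],[[0,0.2,2],[0,0,0],0.43],[[0,0.2,3],[0,0,0],0.43],[[0,0.2,4],[0,0,0],0.43],[[0,0.2,5],[0,0,0],0.43],[[0,0.2,6],[0,0,0],0.43],[[0,0.2,6.8],[0,0,0],0.43],[[0,0.2,7.4],[0,0,0],0.43],[[0,0.2,7.8],[0,0,0],0.43],[[0,0.2,7.8],[0,0,0],0.43]]}}

```text
time: 10.8
tool_pos: [0.4682, -0.1038, 0.0047]
ee_rot: [3.14, -0.173, 0.147]
wrist_force: [0.7, 0.3, -0.6]
width: 0.0403
```

```bash
python3 look.py 12
```

```text
t 10.8 tip tray [-29.1  -1.9  14.6] rotErr [0.001 0.001 0.   ] F tray [ 0.6  0.2 -0.7] w 0.0403
```

View pics/s12z.png

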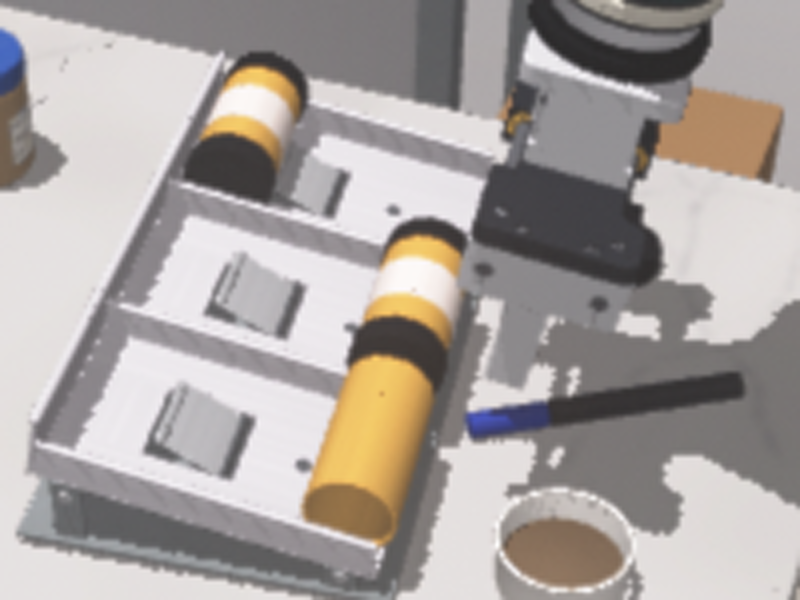

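The finger is behind the middle liner (tip ~(510,383)) and the pen is clear. Pushing.

{"fn": "apply_moves", "kwargs": {"moves": [[[0.4,0,0],[0,0,0],0.43],[[0.8,0,0],[0,0,0],0.43],[[1.1,0,0],[0,0,0],0.43],[[1.4,0,0],[0,0,0],0.43],[[1.7,0,0],[0,0,0],0.43],[[2,0,0],[0,0,0],0.43],[[2.4,0,0],[0,0,0],0.43],[[2.9,0,0],[0,0,0],0.43],[[3.4,0,0],[0,0,0],0.43],[[3.9,0,0],[0,0,0],0.43]]}}

```text
time: 11.68
tool_pos: [0.5072, -0.0984, 0.0127]
ee_rot: [3.139, -0.175, 0.147]
wrist_force: [-1.5, -0.5, 1.1]
width: 0.0403
```

```bash
python3 look.py 13
```

```text
t 11.68 tip tray [11.  -2.3 15.7] rotErr [ 0.002 -0.     0.   ] F tray [-1.3 -0.2  1.3] w 0.0403
```

View pics/s13z.png

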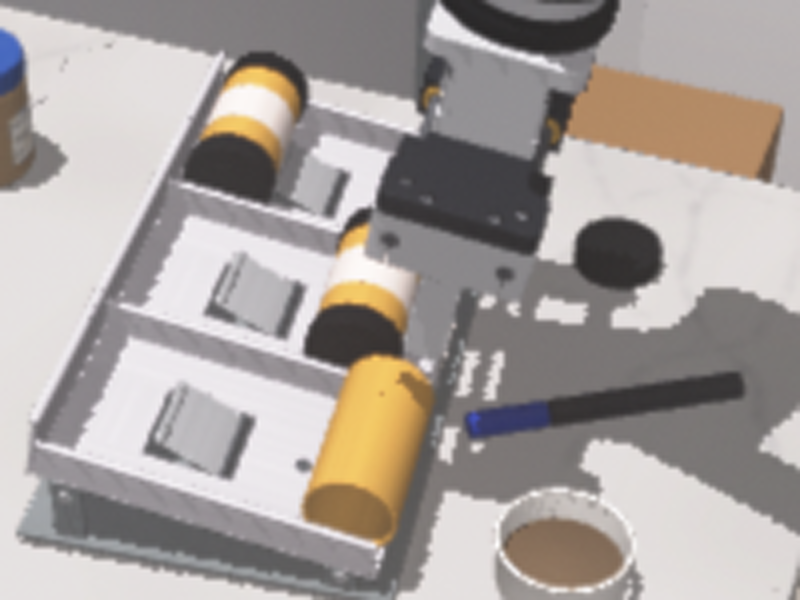

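{"fn": "apply_moves", "kwargs": {"moves": [[[0.5,0,0],[0,0,0],0.43],[[1,0,0.05],[0,0,0],0.43],[[1.5,0,0.1],[0,0,0],0.43],[[2,0,0.1],[0,0,0],0.43],[[2.5,0,0.1],[0,0,0],0.43],[[3,0,0.1],[0,0,0],0.43],[[3.5,0,0.1],[0,0,0],0.43],[[4,0,0.1],[0,0,0],0.43],[[4.5,0,0.1],[0,0,0],0.43],[[5,0,0.1],[0,0,0],0.43]]}}

```text
time: 12.57
tool_pos: [0.5559, -0.0912, 0.0203]
ee_rot: [3.139, -0.174, 0.147]
wrist_force: [-2.4, -0.0, 0.7]
width: 0.0401
```

```bash
python3 look.py 14
```

```text
t 12.57 tip tray [60.8 -2.3 14.6] rotErr [0.002 0.    0.   ] F tray [-2.2  0.3  1.1] w 0.0401
```

View pics/s14z.png

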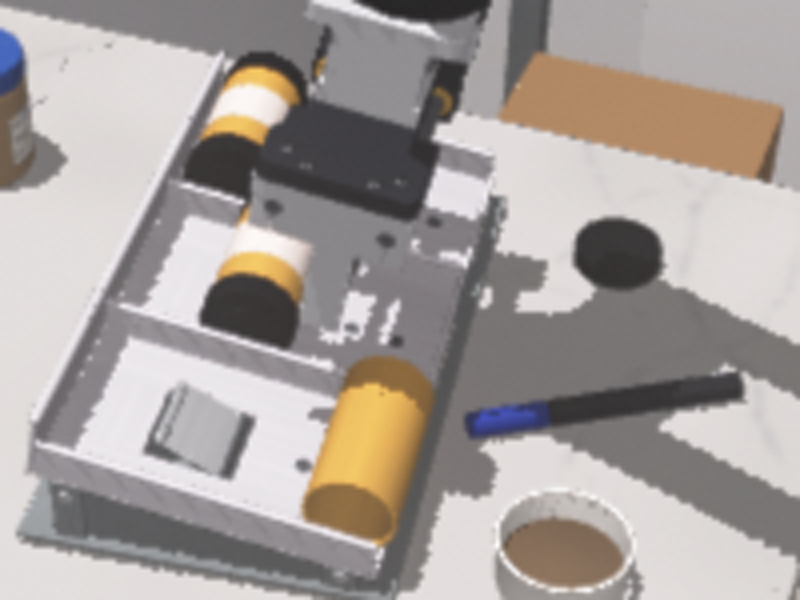

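Another 36 mm, slowing at the end, to match the right gutter's 97 mm.

{"fn": "apply_moves", "kwargs": {"moves": [[[0.5,0,0],[0,0,0],0.43],[[1,0,0.05],[0,0,0],0.43],[[1.5,0,0.05],[0,0,0],0.43],[[2,0,0.05],[0,0,0],0.43],[[2.5,0,0.05],[0,0,0],0.43],[[3,0,0.05],[0,0,0],0.43],[[3.3,0,0.05],[0,0,0],0.43],[[3.5,0,0.05],[0,0,0],0.43],[[3.6,0,0.05],[0,0,0],0.43],[[3.6,0,0.05],[0,0,0],0.43]]}}

```text
time: 13.45
tool_pos: [0.591, -0.086, 0.0261]
ee_rot: [3.139, -0.175, 0.147]
wrist_force: [-0.6, -0.8, -0.8]
width: 0.0405
```

{"fn": "apply_moves", "kwargs": {"moves": [[[0.05,0,0],[0,0,0],0.43],[[0.1,0,0],[0,0,0],0.43],[[0.15,0,0],[0,0,0],0.43],[[0.2,0,0],[0,0,0],0.43],[[0.2,0,0],[0,0,0],0.43],[[0.2,0,0],[0,0,0],0.43],[[0.2,0,0],[0,0,0],0.43],[[0.2,0,0],[0,0,0],0.43],[[0.2,0,0],[0,0,0],0.43],[[0.2,0,0],[0,0,0],0.43]]}}

```text
time: 14.28
tool_pos: [0.5927, -0.0858, 0.0264]
ee_rot: [3.139, -0.175, 0.147]
wrist_force: [-1.8, -0.6, 0.2]
width: 0.0408
```

```bash
python3 look.py 15
```

```text
t 14.28 tip tray [98.5 -2.3 14.2] rotErr [ 0.002 -0.     0.   ] F tray [-1.8 -0.3  0.5] w 0.0408
```

View pics/s15z.png

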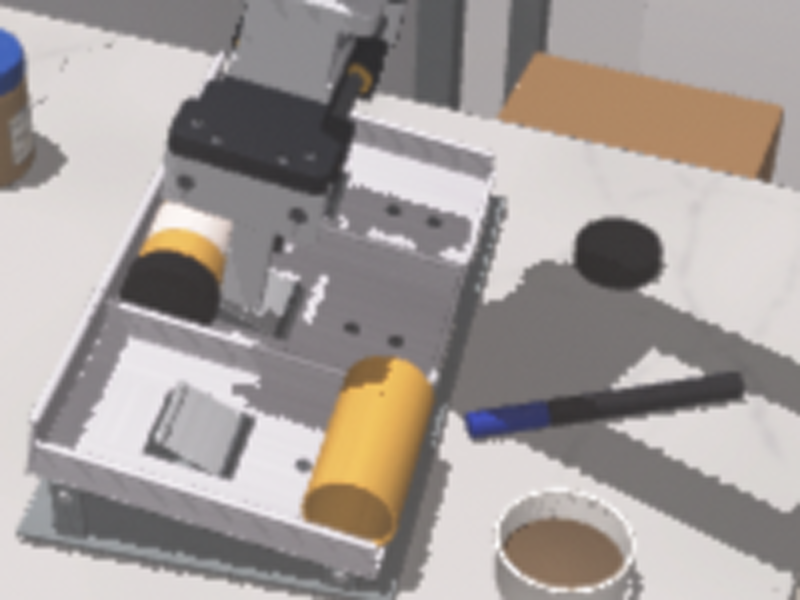

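The catch is up again at the same final position. Backing off slowly.

{"fn": "apply_moves", "kwargs": {"moves": [[[-0.1,0,0],[0,0,0],0.43],[[-0.2,0,0],[0,0,0],0.43],[[-0.3,0,0],[0,0,0],0.43],[[-0.4,0,0],[0,0,0],0.43],[[-0.5,0,0],[0,0,0],0.43],[[-0.7,0,0],[0,0,0],0.43],[[-0.9,0,0],[0,0,0],0.43],[[-1.2,0,0],[0,0,0],0.43],[[-1.5,0,0],[0,0,0],0.43],[[-1.7,0,0],[0,0,0],0.43]]}}

```text
time: 15.17
tool_pos: [0.5756, -0.0883, 0.0234]
ee_rot: [3.139, -0.174, 0.147]
wrist_force: [0.7, -0.7, 0.4]
width: 0.0405
```

```bash
python3 look.py 16
```

```text
t 15.17 tip tray [81.  -2.3 14.1] rotErr [0.002 0.    0.   ] F tray [ 0.7 -0.8  0.3] w 0.0405
```

View pics/s16z.png

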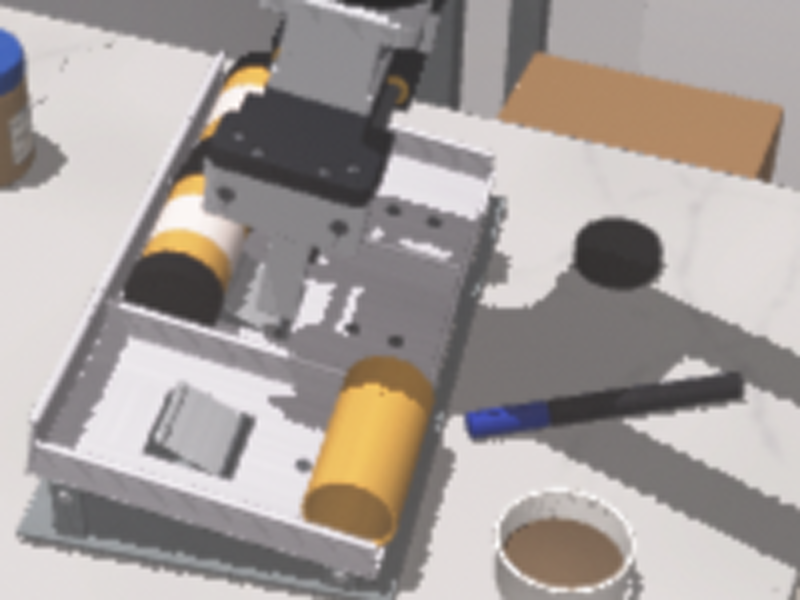

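Held. Lifting well clear, back towards the robot.

{"fn": "apply_moves", "kwargs": {"moves": [[[0,0,-1],[0,0,0],0.43],[[0,0,-3],[0,0,0],0.43],[[0,0,-5],[0,0,0],0.43],[[0,0,-7],[0,0,0],0.43],[[0,0,-9],[0,0,0],0.43],[[-3,0,-10],[0,0,0],0.43],[[-6,0,-11],[0,0,0],0.43],[[-9,0,-11],[0,0,0],0.43],[[-12,0,-11],[0,0,0],0.43],[[-14,0,-11],[0,0,0],0.43]]}}

```text
time: 16.05
tool_pos: [0.4188, -0.1111, 0.108]
ee_rot: [3.138, -0.175, 0.147]
wrist_force: [-0.3, 0.5, 0.3]
width: 0.0405
```

```bash
python3 look.py 17; python3 - <<'E'
from mv import *
i=save('top','t17.png')
cv2.imwrite('pics/t17z.png',cv2.resize(i[105:285,175:355,::-1],(600,600),interpolation=cv2.INTER_CUBIC))
E
```

```text
t 16.05 tip tray [-60.3  -1.8 125. ] rotErr [ 0.003 -0.     0.   ] F tray [-0.1  0.5  0.3] w 0.0405
```

View pics/s17z.png

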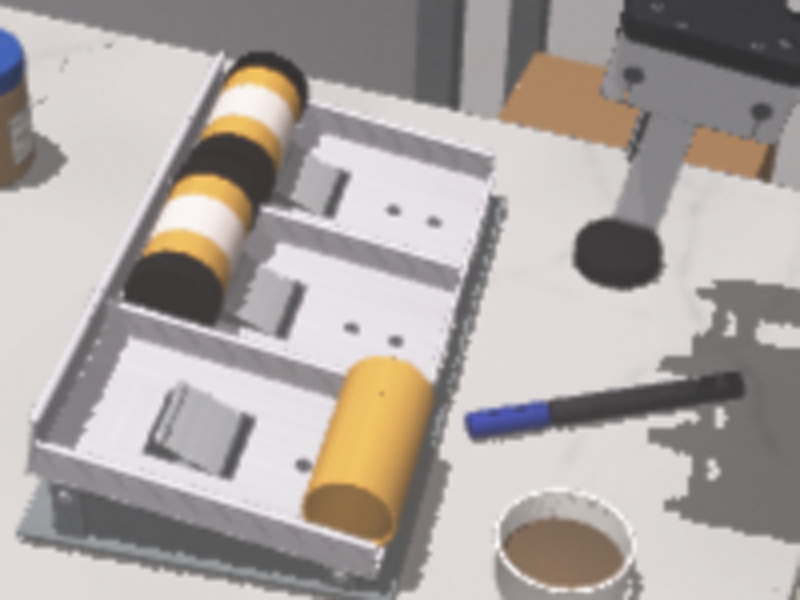

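View pics/t17z.png

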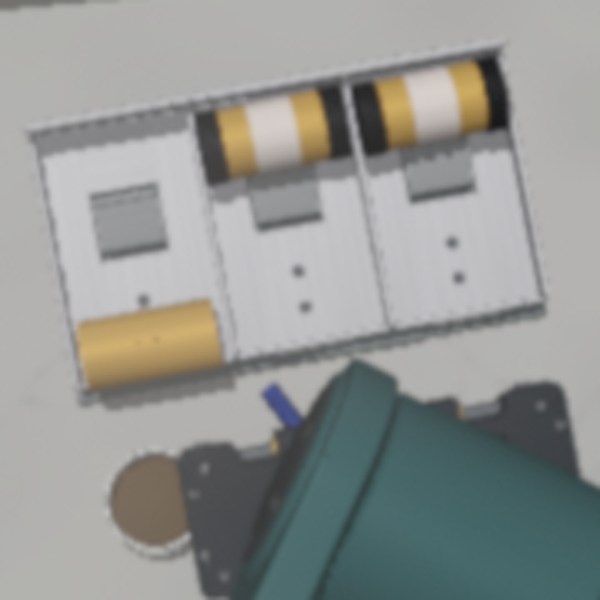

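Both liners lie square at the top with the catches up. The open liner, cap, tin and pen look unchanged. One numeric check, then I'll hand in.

```bash
python3 - <<'E'
from mv import *
for p in [T(273,132),T(433,104)]:
    w=onz('top',*p,.0638); print(np.round(Rt().T@(w-O)*1000,1))
a=cv2.cvtColor(cv2.imread('pics/s0.png'),6).astype(int);b=cv2.cvtColor(cv2.imread('pics/s17.png'),6).astype(int)
print('open/pen/tin region diff', [(np.abs(a-b)[y0:y1,x0:x1]>40).sum() for y0,y1,x0,x1 in [(222,268,255,290),(222,242,294,345),(250,285,300,340),(183,203,322,347)]])
job.close_job()
E
```

```text
[126.6   1.6  22.2]
[126.  -95.1  22.3]
open/pen/tin region diff [np.int64(26), np.int64(72), np.int64(0), np.int64(28)]
the job is handed in; nothing more can be done
```

I nudged both capped liners (middle and right gutters) up over their catches with open fingertips, without gripping or lifting. I then backed the arm clear and handed the job in at about 16 s.

**Final checks:**
- **Liners:** Centres were measured in the top picture at tray x of about 126.6 mm (middle) and 126.0 mm (right), good to a few mm. Both looked square, and both stayed put once the fingers left.
- **Catches:** All three looked up in the last pictures. I could only judge this by eye.
- **Bystanders:** The open liner, cap, tin and pen looked unmoved in the final side view. A pixel comparison showed no change at the tin. There were small differences at the open liner (26 pixels), pen (72) and cap (28). I put these down to shadows and the gripper overlapping the view, but did not confirm it.
- **Forces:** Wrist readings after each move were about 3 N or less.

**What disagreed:** the fingertips appeared about 40 mm higher in the pictures than the reported TCP plus the stated 14 mm offset. My first push therefore passed over the right liner without touching it. I measured the offset in the images (about -25 mm), used that instead, and the later views agreed with it.

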